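# Slide the spray can home in its sensing dock

## Task

Put the spray can away in its dock: keep it standing on the bench and slide it, pushing low down near its foot so that it does not tip, in between the two guide rails, then on until it has pressed the sensing pin in and bears on the rubber bumper of the back stop with a firm but gentle push of about 8 N. Feel for the stop (someone has reset it, so its depth is not known), never push or squeeze the thin-walled can with more than 20 N and never lift it. Leave the can standing there against the bumper, pin pressed in, and do not disturb the oil bottle, the brass weight and the solder spool.

Things in the scene. Friction and masses are not known exactly. Their poses are not given: they have to be found in the camera images.
- spray_can: loose upright spray can, pale cap, 58 mm diameter, 200 mm tall, 0.2 to 0.4 kg; origin at the centre of its underside, z up. Slides under 1 to 3 N; tips if pushed above about 60 mm, or 30 mm once it bears on the stop. Held straight down, a gripper's palm meets it high up: lean the tool 35 to 45 degrees so that only the tips lead. Two tips 20 to 30 mm apart, as a fork, keep it from rolling off sideways.
- dock: fixed aluminium dock. Origin on the bench, midway between the front ends of its two straight rails; x points into the dock (the way the can goes in), z up. Rails 20 mm high, 6 mm thick, 66 mm apart inside, from x = 0 to 135 mm, with 16 mm wide, 4 mm thick feet outside; before them flared lead-ins reach to x = -31 mm, about 99 mm apart there. No floor: the can slides on the bench.
- dock_line (a point): point on the dock's midline at its x = 64 mm, on the bench, axes as the dock's. The front of the back stop's rubber bumper lies between here and 35 mm farther in; its setting is not measured. The can's axis stops 29 mm before it. The stop is 26 mm high; the bumper (50 mm wide, 4 to 24 mm above the bench) gives by up to 5 mm at 2.5 N per mm.
- pin (a joint): brass sensing pin (8 mm in diameter, its axis 14 mm above the bench) in the middle of the bumper: 0 = fully out, 0.012 m = pressed in flush with the bumper's face, which is where the can stops. Its spring is weak (about 0.4 N).
- oil_bottle: bystander: small green oil bottle with a thin red spout, 57 mm in diameter, 156 mm tall, standing behind the dock's far end; origin at the centre of its underside
- weight: bystander: brass weight with a knob, 38 mm in diameter, 57 mm tall, on the dock's far side as seen from the robot; origin at the centre of its underside
- spool: bystander: solder spool, 64 mm in diameter, 38 mm tall, on the dock's far side, left of the weight; origin at the centre of its underside
Mind the look-alikes: they are no part of the job. What is meant by the spray_can is not orange or purple, and is the larger of those in its own colour.

How it is judged:
By the outcome, as a careful person would: the job done as asked, in the order asked, and still so for the second after the job is handed in, with the robot touching nothing.
It also fails if it takes over 72 s, if anything falls off the work surface, if the arm or the gripper's body presses on something with over 40 N, if the wrist force passes 120 N, or if a joint passes its speed limit or range.

## Robot

A 6-joint arm with a two-finger parallel gripper is mounted at the origin on a cart in front of the work surface, level with it; the furniture and walls round the work are solid. World frame = base frame: x ahead of the robot, y to its left, z up, the work surface at z = 0. Lengths are in mm, angles in rad, forces in N, time in s.
With the tool pointing down it reaches from about 300 to 775 mm from the base axis. Payload 14.6 kg.
Tool frame: the origin (TCP) lies at the very end of the fingers, on their centre line; the grasp point (between the pads) lies 19 mm behind it; z points along the fingers, y is the line along which they close (so a half turn about z gives the same grasp; the last joint's range is limited). The gripper opens to 94 mm and grips with 3 to 60 N. Pads are 16 mm wide; open, the fingers measure 119 mm over their backs; the gripper's body (75 mm by 177 mm) begins 78 mm behind the grasp point.
Start: joints at [1.239, 0.3, 1.521, -0, 1.321, -0.067], TCP at [143.942, 530.82, 205.446] pointing down, gripper open.
Joint ranges: [-3.03, 3.03], [-0.79, 2.21], [0.23, 2.52], [-1.04, 4.18], [0, 3.07], [-2.55, 2.55]. Speed limits (rad/s): [2.22, 2.22, 2.57, 3.14, 3.14, 3.14].

## Interface

Orientations are given as [roll, pitch, yaw] about the fixed x, y, z axes, in that order (R = Rz(yaw) Ry(pitch) Rx(roll)).
In Python, from cell import manip gives the robot as it stands.
- The arm moves only by the tool servo_tool, never from a script. Its argument "motion" is a list that holds one entry, the list of rows, each a list of 7 numbers: the shift along the world's x, y, z as a fraction of full scale, then the turn, a rotation vector about the world's x, y, z as a fraction of full scale, then the closure, from 0 (fully open) to 1 (shut). In form: [[[x, y, z, rx, ry, rz, gripper], ...]]. A call has 1 to 10 rows; each row is the pose to reach, as a shift and turn from the pose commanded when the call began, turning the shorter way round; what a row does not reach only later rows make up. Full scale, the value 1, is 0.5 m for a shift and pi rad for a turn. A row lasts 1/10 s, in which the tool goes at most 50 mm and 8.59 degrees, less where a joint would pass 70% of its speed; a pose out of reach is approached as far as the arm can. A call with a number of a shift or a turn outside -1 to 1 is refused whole. A call with a gripper value outside its range is refused whole. The fingers move at their own pace and stop on an object; "newtons" is the grip in N (left out, the last holds). Time passes only in rows, so rows that repeat a pose let the fingers close. It gives the time, the measured TCP pose, the force, the opening and the grip force at its end, in the units of the state.
- manip.read_state(): the state, without advancing time (a new reading comes with each control period).
- manip.camera(name): name is "scene" or "top" or "wrist"; returns a dict with "frame" (480x640x3 uint8, red, green, blue), "range_z" (480x640 float32, mm along the optical axis (not along the pixel's ray), 0 where there is no reading), "vfov" (degrees; the focal length in pixels is half the picture's height over the tangent of half this angle, whatever the lens; pixels are square), "cx", "cy" (the principal point, pixels), "k1" (the pictures are not rectified: a ray, as slopes to the right and down, at radius r is drawn at 1 + k1 r^2 times it, then the intrinsics apply), "cam_to_world" (4x4, takes a point from camera to world coordinates). Camera axes: x right, y down, z forward; pixel columns grow to the right and rows downward; lengths in mm; the calibration is good to about 2 mm. A picture is of the moment at which its call begins.
- manip.sign_off(): hands the job in; it is judged then, once.
The state is a dict: "clock": time; "joints": joint angles; "qd": joint speeds; "effort": joint torques, N m; "eef_pos": TCP position; "eef_rot": TCP orientation; "wrist_force": force on the tool from outside, world axes, zero at the start; "moment": the same for the moment, N m; "finger_gap": finger opening in mm; "finger_force": force on a finger pad.
Only numpy, scipy, OpenCV 4.12 (cv2) and the standard library are available. Lean on these libraries where they do the work, as an engineer would, in place of code of your own. Each camera call takes 0.05 s, during which the arm holds its last target. There are 200 camera calls.

## Working session

There is one attempt and no reset: what is moved stays moved. The work goes in short steps, Python scripts to look and compute and a tool call to move; the robot and the scene stay as the last step left them, time stands still between calls to the robot, and variables do not carry over. Pictures are saved under pics/ and viewed, at most 10 in all, crops included, and the job is handed in when it is done.

Besides the shell and the picture viewer there is one more tool, called after "Request:" by a JSON object that holds its "op" and its "data", one argument or row to a line. servo_tool: Moves the arm, as the interface text tells. Its arguments: {"type":"object","properties":{"motion":{"type":"array"},"newtons":{"type":"number"}},"required":["motion"]}

```bash
mkdir -p pics; cat > h.py <<'E'
import numpy as np, cv2
from cell import manip
def grab(n):
    c=manip.camera(n); np.savez(f'{n}.npz',**{k:np.array(v) for k,v in c.items()}); return c
def pts(c):
    f=240/np.tan(np.radians(float(c['vfov']))/2); K=np.array([[f,0,float(c['cx'])],[0,f,float(c['cy'])],[0,0,1]])
    v,u=np.mgrid[0:480,0:640]
    p=cv2.undistortPoints(np.stack([u.ravel(),v.ravel()],1).astype(np.float64)[:,None],K,np.array([float(c['k1']),0,0,0]))[:,0]
    z=c['range_z'].ravel().astype(float)
    P=np.c_[p*z[:,None],z,np.ones(z.size)]@np.array(c['cam_to_world']).T
    P=P[:,:3]; P[z==0]=np.nan
    return P.reshape(480,640,3)
E
python3 - <<'E'
from h import *
print(manip.read_state())
for n in('scene','top'):
    c=grab(n); cv2.imwrite(f'pics/{n}1.png',c['frame'][...,::-1]); print(n,c['cam_to_world'],c['vfov'])
E
```

```text
{'clock': 0.0, 'joints': array([ 1.23940082e+00,  3.00455921e-01,  1.52155815e+00, -1.37239825e-06,
        1.32070663e+00, -6.65906696e-02]), 'qd': array([ 5.34045278e-04, -2.47282608e-04, -1.42406714e-03, -8.90591532e-05,
        1.67476555e-03,  9.18991898e-04]), 'effort': array([ 2.98172645e-04, -5.31803012e+01, -3.52734768e+01,  7.08395010e-02,
        2.43634649e-02, -7.12231008e-05]), 'eef_pos': array([143.86154552, 530.58770734, 204.90435861]), 'eef_rot': array([-3.14046702e+00, -7.37356206e-05,  2.87678811e+00]), 'wrist_force': array([0.14917915, 0.0997462 , 0.40924288]), 'moment': array([0.04855697, 0.02181121, 0.0175836 ]), 'finger_force': 0.0, 'finger_gap': 94.05294887189422}
scene [[ 6.30040741e-01 -4.41123323e-01  6.39107877e-01 -1.42030483e+02]
 [-7.76179045e-01 -3.83561718e-01  5.00426317e-01 -4.38179858e+02]
 [ 2.43875954e-02 -8.11351109e-01 -5.84050188e-01  6.62752588e+02]
 [ 0.00000000e+00  0.00000000e+00  0.00000000e+00  1.00000000e+00]] 53.59351569373409
top [[ 1.80927664e-02 -9.86143157e-01  1.64907024e-01  3.20577994e+02]
 [-9.99836307e-01 -1.78629323e-02  2.87675048e-03  9.70519907e+01]
 [ 1.08835198e-04 -1.64932078e-01 -9.86304921e-01  1.24329592e+03]
 [ 0.00000000e+00  0.00000000e+00  0.00000000e+00  1.00000000e+00]] 42.24562327369419
```

View pics/scene1.png

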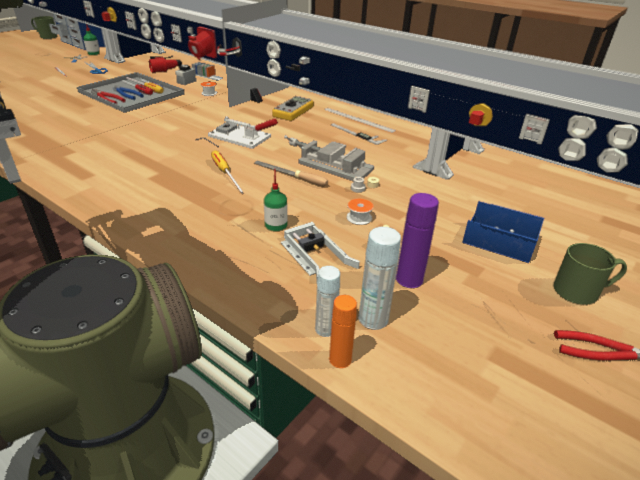

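View pics/top1.png

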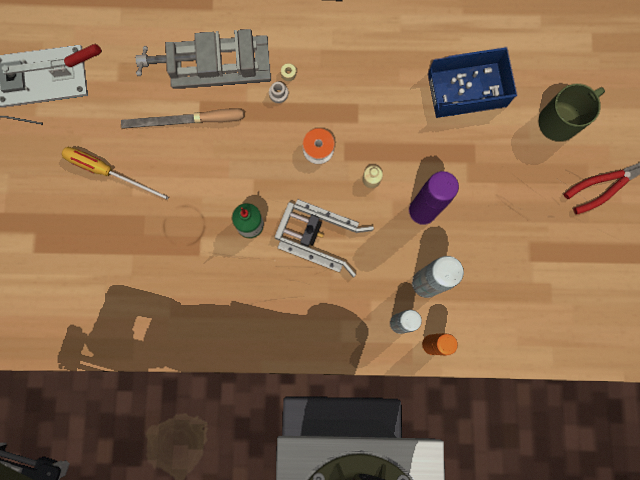

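The target is the large pale can, at top-view pixel (447,270). The dock is at (285–370, 205–275) with its mouth to the right. The purple, small pale and orange cans are look-alikes.

```bash
python3 - <<'E'
from h import *
def circ(xy):
    A=np.c_[2*xy,np.ones(len(xy))]; s=np.linalg.lstsq(A,(xy**2).sum(1),rcond=None)[0]; return s[:2],np.sqrt(s[2]+s[:2]@s[:2])
for n in('top','scene'):
    c=np.load(n+'.npz'); P=pts(c); fr=c['frame']
    X,Y,Z=P[...,0],P[...,1],P[...,2]
    m=(Z>25)&(X>250)&(X<760)&(Y>-450)&(Y<330)
    k,lab,st,ce=cv2.connectedComponentsWithStats(m.astype(np.uint8))
    for i in range(1,k):
        if st[i,4]<25: continue
        q=P[lab==i]; zm=np.nanpercentile(q[:,2],98); t=q[q[:,2]>zm-6]
        mid=q[(q[:,2]>30)&(q[:,2]<min(150,zm-30))]
        r=circ(mid[:,:2]) if len(mid)>20 else None
        print(n,ce[i].round(),st[i,4],'zmax',zm.round(),'topc',((t[:,:2].min(0)+t[:,:2].max(0))/2).round(1),np.ptp(t[:,:2],axis=0).round(),'circ',r,fr[lab==i].mean(0).round())
# rails
c=np.load('top.npz');P=pts(c);m=(P[...,2]>14)&(P[...,2]<24)
sub=P[190:285,265:385]; mm=m[190:285,265:385]
im=np.zeros((95*6,120*6,3),np.uint8); im[:]=cv2.resize(c['frame'][190:285,265:385,::-1],None,fx=6,fy=6,interpolation=cv2.INTER_CUBIC)
cv2.imwrite('pics/dock.png',im)
E
```

```text
top [567. 129.] 437 zmax 96.0 topc [ 753.5 -405.4] [12. 59.] circ (array([ 781.20929927, -404.32437196]), np.float64(34.46903195690823)) [50. 54. 35.]
top [318. 144.] 732 zmax 43.0 topc [724.1  91. ] [62. 63.] circ None [200.  99.  53.]
top [373. 176.] 307 zmax 59.0 topc [661.3 -21.4] [15. 16.] circ None [188. 178. 130.]
top [435. 196.] 1528 zmax 203.0 topc [ 597.3 -126.1] [52. 52.] circ (array([ 598.29967472, -126.56815394]), np.float64(28.193553509139218)) [79. 37. 92.]
top [247. 220.] 794 zmax 121.0 topc [561.4 227.1] [12. 11.] circ (array([560.21950655, 225.4038976 ]), np.float64(22.493002711678198)) [54. 81. 52.]
top [309. 231.] 235 zmax 38.0 topc [546.5 105.9] [35. 14.] circ None [64. 61. 62.]
top [439. 276.] 1396 zmax 203.0 topc [ 450.2 -130.9] [51. 52.] circ (array([ 449.8506716 , -131.71481132]), np.float64(28.23939001457793)) [147. 151. 146.]
top [406. 321.] 555 zmax 144.0 topc [369.5 -77.5] [35. 37.] circ (array([369.54367803, -78.38062138]), np.float64(19.846626057309603)) [155. 159. 154.]
top [441. 344.] 608 zmax 142.0 topc [ 329.5 -140. ] [35. 37.] circ (array([ 329.623
[... 172 characters left out ...]
), np.float64(19.631584778820613)) [107. 128.  96.]
scene [397. 255.] 5361 zmax 201.0 topc [ 524.3 -130.1] [204.  58.] circ (array([ 506.02188988, -109.37732341]), np.float64(82.54983397584569)) [130. 111. 135.]
scene [360. 206.] 318 zmax 40.0 topc [724.7  89.1] [66. 63.] circ None [225. 132.  77.]
scene [310. 238.] 136 zmax 36.0 topc [548.9 104.2] [16. 16.] circ None [82. 81. 81.]
scene [580. 278.] 1022 zmax 95.0 topc [ 752.4 -405.7] [15. 57.] circ (array([ 784.07241152, -407.05224122]), np.float64(35.868624962466484)) [70. 78. 50.]
scene [335. 312.] 2556 zmax 140.0 topc [ 348.4 -109.4] [ 76. 100.] circ (array([ 339.67530872, -119.16966613]), np.float64(39.364417568797954)) [179. 131.  93.]
```

View pics/dock.png

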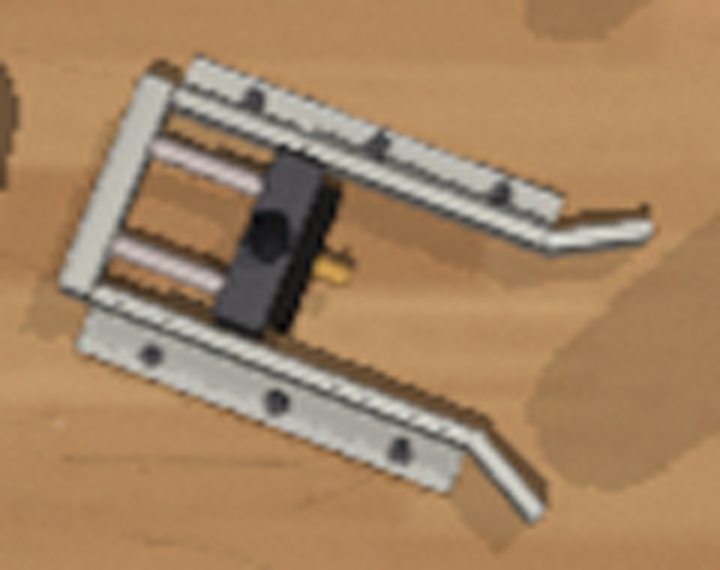

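The crop shows both rails. The upper rail's top runs from (180,97) to (552,243) and the lower one's from (95,292) to (473,436). The flares are on the right, the stop block is at about (270,240) and the pin at (335,268).

```bash
cat >> h.py <<'E'
def ray(c,uv,z):
    f=240/np.tan(np.radians(float(c['vfov']))/2); K=np.array([[f,0,float(c['cx'])],[0,f,float(c['cy'])],[0,0,1]])
    p=cv2.undistortPoints(np.array(uv,float)[:,None],K,np.array([float(c['k1']),0,0,0]))[:,0]
    T=np.array(c['cam_to_world']); d=np.c_[p,np.ones(len(p))]@T[:3,:3].T; o=T[:3,3]
    return o+d*((z-o[2])/d[:,2])[:,None]
E
python3 - <<'E'
from h import *
c=np.load('top.npz')
px=np.array([[180,97],[552,243],[95,292],[473,436],[648,230],[537,514],[325,160],[275,330],[345,272],[335,190],[285,330]],float)
px=px/6+[265,190]-0.42
Q=ray(c,px,20.); Q[8]=ray(c,px[8:9],14.)[0]
print(Q[:,:2].round(1))
d=(Q[0]-Q[1])[:2];e=(Q[2]-Q[3])[:2]
print(np.degrees(np.arctan2(d[1],d[0])),np.degrees(np.arctan2(e[1],e[0])),np.linalg.norm(d),np.linalg.norm(e))
a=d/np.linalg.norm(d)+e/np.linalg.norm(e);a/=np.linalg.norm(a);n=np.array([-a[1],a[0]])
o=(Q[1]+Q[3])[:2]/2
print('yaw',np.degrees(np.arctan2(a[1],a[0])),'o',o,'gap',(Q[1]-Q[3])[:2]@n,(Q[1]-Q[3])[:2]@a)
for q in Q: print(((q[:2]-o)@a).round(1),((q[:2]-o)@n).round(1))
P=pts(c)
m=(P[...,2]>14)&(P[...,2]<24)
# depth-based rails
L=(P[...,:2]-o); x=L@a;y=L@n
for s in(-1,1):
    k=m&(x>10)&(x<130)&(abs(y*s-36)<8); 
    f=np.polyfit(x[k],y[k],1); print('rail',s,k.sum(),f, 'mean',y[k].mean())
can=np.array([450,-131.5]); print('can in dock',(can-o)@a,(can-o)@n)
E
```

```text
[[599.1 134.9]
 [551.5   9.7]
 [532.2 161.8]
 [486.1  35.4]
 [556.5 -22.3]
 [460.5  14.1]
 [578.4  85.9]
 [520.4 101.6]
 [541.5  78.5]
 [568.2  82.4]
 [520.5  98.3]]
69.17621054988352 69.95870807385006 134.0019790599637 134.47082034267376
yaw 69.56745931186678 o [518.78677464  22.5617504 ] gap -70.30417019244135 -1.2738014382887997
133.4 -36.1
-0.6 -35.2
135.1 36.1
0.6 35.2
-28.9 -51.0
-28.3 51.6
80.2 -33.8
74.6 26.1
60.4 -1.8
73.3 -25.5
71.5 24.8
rail -1 189 [ 5.18826866e-04 -3.51720869e+01] mean -35.13543286870285
rail 1 187 [-9.08984589e-04  3.63244930e+01] mean 36.2595574653055
can in dock -168.38254092980225 10.675355420579592
```

Request:
{"op": "servo_tool", "data": {
  "motion": [
    [[0.06,-0.08,0.06,0,0,-0.03,0.73],[0.12,-0.17,0.12,0,0,-0.07,0.73],[0.18,-0.26,0.18,0,0,-0.11,0.73],[0.24,-0.34,0.25,0,0,-0.15,0.73],[0.3,-0.43,0.25,0,0,-0.19,0.73],[0.36,-0.51,0.25,0,0,-0.23,0.73],[0.42,-0.6,0.25,0,0,-0.27,0.73],[0.48,-0.69,0.25,0,0,-0.31,0.73],[0.54,-0.77,0.25,0,0,-0.35,0.73],[0.6,-0.86,0.25,0,0,-0.39,0.73]]
  ]
}}

```text
clock: 1.1
eef_pos: [413.8, 143.5, 330.2]
eef_rot: [3.141, -0.0, 1.646]
wrist_force: [0.4, 0.5, -0.2]
finger_gap: 25.4
finger_force: 0.0
```

```bash
python3 - <<'E'
from h import *
s=manip.read_state(); print({k:np.round(s[k],3) for k in('clock','joints','eef_pos','eef_rot','wrist_force','finger_gap')})
c=grab('scene'); cv2.imwrite('pics/scene2.png',c['frame'][...,::-1])
E
```

```text
{'clock': np.float64(1.1), 'joints': array([ 0.25 , -0.025,  1.604,  0.   ,  1.563,  0.175]), 'eef_pos': array([413.849, 143.534, 330.2  ]), 'eef_rot': array([ 3.141, -0.   ,  1.646]), 'wrist_force': array([ 0.435,  0.521, -0.245]), 'finger_gap': np.float64(25.446)}
```

View pics/scene2.png

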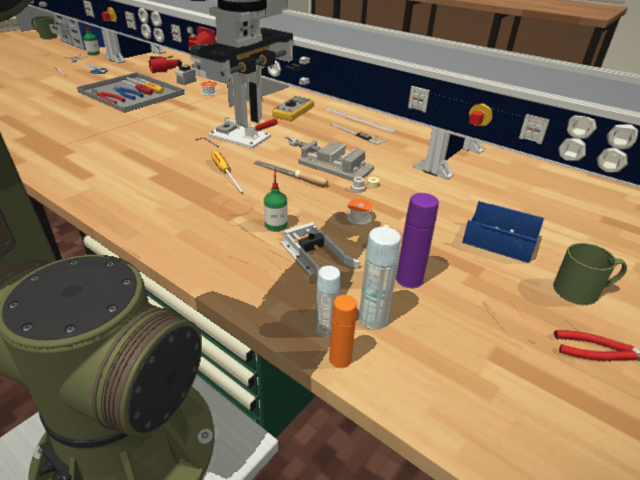

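The gripper is visible at (245,55). It has a wide but thin crossbar along the closing direction, with a narrow neck above. I'll measure its profile from depth.

```bash
python3 - <<'E'
from h import *
from scipy.spatial.transform import Rotation as R
c=np.load('scene.npz'); P=pts(c).reshape(-1,3)
s=manip.read_state(); M=R.from_euler('xyz',s['eef_rot']).as_matrix()
q=(P-s['eef_pos'])@M
q=q[np.isfinite(q[:,0])&(np.abs(q[:,0])<110)&(np.abs(q[:,1])<110)&(q[:,2]<5)&(q[:,2]>-300)]
for z in range(0,-300,-10):
    k=q[(q[:,2]<=z)&(q[:,2]>z-10)]
    if len(k)>5: print(z,len(k),'x',k[:,0].min().round(),k[:,0].max().round(),'y',k[:,1].min().round(),k[:,1].max().round())
E
```

```text
0 98 x -6.0 15.0 y -28.0 22.0
-10 132 x -7.0 15.0 y -29.0 23.0
-20 137 x -6.0 14.0 y -30.0 23.0
-30 142 x -6.0 16.0 y -29.0 24.0
-40 142 x -7.0 15.0 y -30.0 22.0
-50 146 x -7.0 14.0 y -29.0 21.0
-60 146 x -6.0 14.0 y -30.0 22.0
-70 159 x -7.0 15.0 y -30.0 23.0
-80 143 x -7.0 16.0 y -30.0 23.0
-90 154 x -29.0 35.0 y -84.0 78.0
-100 484 x -31.0 38.0 y -85.0 78.0
-110 755 x -32.0 36.0 y -85.0 79.0
-120 574 x -33.0 38.0 y -92.0 83.0
-130 883 x -32.0 36.0 y -94.0 81.0
-140 762 x -31.0 39.0 y -93.0 88.0
-150 313 x -18.0 25.0 y -45.0 17.0
-160 317 x -19.0 24.0 y -45.0 15.0
-170 273 x -31.0 35.0 y -46.0 13.0
-180 453 x -33.0 37.0 y -46.0 13.0
-190 413 x -35.0 28.0 y -42.0 27.0
-200 53 x -28.0 6.0 y -36.0 -3.0
```

Request:
{"op": "servo_tool", "data": {
  "motion": [
    [[0,-0.06,0,0,0,-0.04,1],[0,-0.13,0,0,0,-0.09,1],[0.01,-0.2,0,0,0,-0.13,1],[0.01,-0.27,0,0,0,-0.18,1],[0.01,-0.34,0,0,0,-0.22,1],[0.01,-0.41,0,0,0,-0.27,1],[0.01,-0.48,0,0,0,-0.31,1],[0.01,-0.55,0,0,0,-0.36,1],[0.01,-0.62,0,0,0,-0.4,1],[0.01,-0.68,0,0,0,-0.44,1]]
  ]
}}

```text
clock: 2.15
eef_pos: [417.8, -196.1, 329.9]
eef_rot: [-3.141, 0.0, 0.263]
wrist_force: [1.0, 1.4, 0.2]
finger_gap: 0.6
finger_force: 0.0
```

```bash
cat > plan.py <<'E'
import sys
from h import *
from scipy.spatial.transform import Rotation as R
# usage: pose(target tcp, heading deg, lean deg): shift fraction and rotvec fraction from measured pose
def pose(t,head,lean):
    h=np.radians(head);a=np.array([np.cos(h),np.sin(h),0]);l=np.radians(lean);zz=np.array([0,0,1.])
    z=a*np.sin(l)-zz*np.cos(l); y=-(a*np.cos(l)+zz*np.sin(l)); x=np.cross(y,z)
    s=manip.read_state(); M=R.from_euler('xyz',s['eef_rot'])
    rv=(R.from_matrix(np.c_[x,y,z])*M.inv()).as_rotvec()
    print('t',s['clock'].round(2),'tcp',s['eef_pos'].round(1),'j',s['joints'].round(2),'F',s['wrist_force'].round(2))
    print('shift',((np.array(t)-s['eef_pos'])/500).round(4),'rot',(rv/np.pi).round(4),'deg',np.degrees(np.linalg.norm(rv)).round(1))
E
python3 - <<'E'
from plan import *
pose([422,-193.5,230],65.7,0); pose([422,-193.5,230],65.7,42)
E
```

```text
Traceback (most recent call last):
  File "plan.py", line 10, in pose
    print('t',s['clock'].round(2),'tcp',s['eef_pos'].round(1),'j',s['joints'].round(2),'F',s['wrist_force'].round(2))
              ^^^^^^^^^^^^^^^^
AttributeError: 'float' object has no attribute 'round'
```

```bash
sed -i "s/s\['clock'\].round(2)/round(s['clock'],2)/" plan.py
python3 - <<'E'
from plan import *
pose([422,-193.5,230],65.7,0); pose([422,-193.5,230],65.7,42)
E
```

```text
t 2.15 tcp [ 417.8 -196.1  329.9] j [-0.52  0.03  1.55 -0.    1.56  0.79] F [1.04 1.38 0.21]
shift [ 0.0084  0.0052 -0.1998] rot [-1.000e-04 -1.000e-04 -2.188e-01] deg 39.4
t 2.15 tcp [ 417.8 -196.1  329.9] j [-0.52  0.03  1.55 -0.    1.56  0.79] F [1.04 1.38 0.21]
shift [ 0.0084  0.0052 -0.1998] rot [ 0.2369 -0.0192 -0.2088] deg 57.0
```

Request:
{"op": "servo_tool", "data": {
  "motion": [
    [[0.001,0,-0.01,0.024,-0.002,-0.021,1],[0.002,0.001,-0.02,0.047,-0.004,-0.042,1],[0.003,0.002,-0.03,0.071,-0.006,-0.063,1],[0.004,0.002,-0.04,0.095,-0.008,-0.084,1],[0.005,0.003,-0.05,0.118,-0.01,-0.104,1],[0.006,0.003,-0.06,0.142,-0.012,-0.125,1],[0.007,0.004,-0.07,0.166,-0.013,-0.146,1],[0.008,0.005,-0.08,0.189,-0.015,-0.167,1],[0.008,0.005,-0.09,0.213,-0.017,-0.188,1],[0.008,0.005,-0.1,0.2369,-0.0192,-0.2088,1]]
  ]
}}

```text
clock: 3.15
eef_pos: [422.2, -192.0, 279.8]
eef_rot: [-2.406, -0.003, -0.423]
wrist_force: [0.7, 0.1, -0.1]
finger_gap: 0.5
finger_force: 0.0
```

```bash
python3 - <<'E'
from plan import *
pose([422,-193.5,40],65.7,42)
E
```

```text
t 3.15 tcp [ 422.2 -192.   279.8] j [-0.87  0.18  1.66  0.65  1.65  1.06] F [ 0.66  0.13 -0.11]
shift [-4.000e-04 -3.000e-03 -4.796e-01] rot [-0.0004  0.0012 -0.0005] deg 0.2
```

Request:
{"op": "servo_tool", "data": {
  "motion": [
    [[0,-0.003,-0.06,0,0,0,1],[0,-0.003,-0.12,0,0,0,1],[0,-0.003,-0.18,0,0,0,1],[0,-0.003,-0.24,0,0,0,1],[0,-0.003,-0.3,0,0,0,1],[0,-0.003,-0.36,0,0,0,1],[0,-0.003,-0.42,0,0,0,1],[0,-0.003,-0.46,0,0,0,1],[0,-0.003,-0.48,0,0,0,1],[0,-0.003,-0.48,0,0,0,1]]
  ]
}}

```text
clock: 4.15
eef_pos: [421.9, -193.1, 39.4]
eef_rot: [-2.408, -0.002, -0.42]
wrist_force: [0.3, 0.3, 0.2]
finger_gap: 0.6
finger_force: 0.0
```

```bash
python3 - <<'E'
from plan import *
pose([422,-193.5,12],65.7,42)
c=grab('scene'); cv2.imwrite('pics/scene3.png',c['frame'][...,::-1])
E
```

```text
t 4.15 tcp [ 421.9 -193.1   39.4] j [-0.87  0.53  1.84  0.69  1.24  0.73] F [0.32 0.34 0.23]
shift [ 0.0002 -0.0008 -0.0548] rot [ 0.0002  0.0008 -0.0014] deg 0.3
```

View pics/scene3.png

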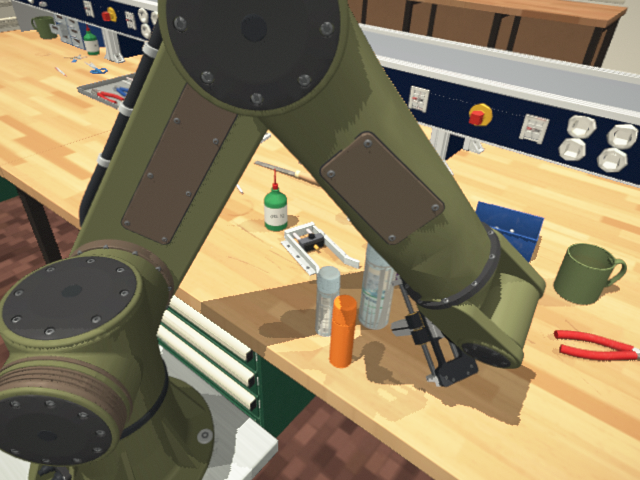

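The tool is leaning correctly behind the can. The fingertips are near (405,290), and the orange and small pale cans are clear of it. Next I'll descend and approach.

Request:
{"op": "servo_tool", "data": {
  "motion": [
    [[0,-0.0005,-0.03,0,0,0,1],[0,-0.0005,-0.05,0,0,0,1],[0,-0.0005,-0.055,0,0,0,1],[0.002,0.005,-0.055,0,0,0,1],[0.005,0.011,-0.055,0,0,0,1],[0.008,0.018,-0.055,0,0,0,1],[0.011,0.025,-0.055,0,0,0,1],[0.014,0.031,-0.055,0,0,0,1],[0.0165,0.0365,-0.055,0,0,0,1],[0.0165,0.0365,-0.055,0,0,0,1]]
  ]
}}

```text
clock: 5.2
eef_pos: [430.5, -174.9, 12.7]
eef_rot: [-2.409, -0.004, -0.419]
wrist_force: [-1.1, -0.2, -0.0]
finger_gap: 0.8
finger_force: 0.0
```

```bash
cat >> h.py <<'E'
def can(c):
    """axis of spray can from pale-cap cluster near prior: top-surface midpoint, dock coordinates"""
    P=pts(c).reshape(-1,3); return P
A=np.radians(69.6); a_=np.array([np.cos(A),np.sin(A)]); n_=np.array([-a_[1],a_[0]]); o_=np.array([518.3,22.75])
def dock(p): p=np.array(p)[:2]-o_; return np.array([p@a_,p@n_]).round(1)
def find(c):
    P=pts(c); m=(P[...,2]>190)&(P[...,2]<215)&(P[...,1]<140)
    k,lab,st,ce=cv2.connectedComponentsWithStats(m.astype(np.uint8))
    for i in range(1,k):
        col=c['frame'][lab==i].mean(0)
        if 150<st[i,4]<1500 and col.min()>90:
            t=P[lab==i][:,:2]; lo,hi=np.percentile(t,1,axis=0),np.percentile(t,99,axis=0)
            print('cap',((lo+hi)/2).round(1),(hi-lo).round(0),st[i,4],'dock',dock((lo+hi)/2),'zmax',np.nanmax(P[lab==i][:,2]).round(1))
E
python3 - <<'E'
from plan import *
pose([422+12,-193.5+27,12],65.7,42); print('tcp dock',dock(manip.read_state()['eef_pos']))
c=grab('top'); find(c)
f=c['frame'][190:390,290:510,::-1]; cv2.imwrite('pics/t2.png',cv2.resize(f,None,fx=3,fy=3))
E
```

```text
t 5.2 tcp [ 430.5 -174.9   12.7] j [-0.84  0.57  1.86  0.73  1.17  0.7 ] F [-1.09 -0.23 -0.01]
shift [ 0.007   0.0168 -0.0014] rot [ 0.0007  0.0012 -0.0015] deg 0.4
tcp dock [-215.8   13.4]
cap [ 449.6 -130.7] [50. 50.] 808 dock [-167.8   11. ] zmax 205.5
```

View pics/t2.png

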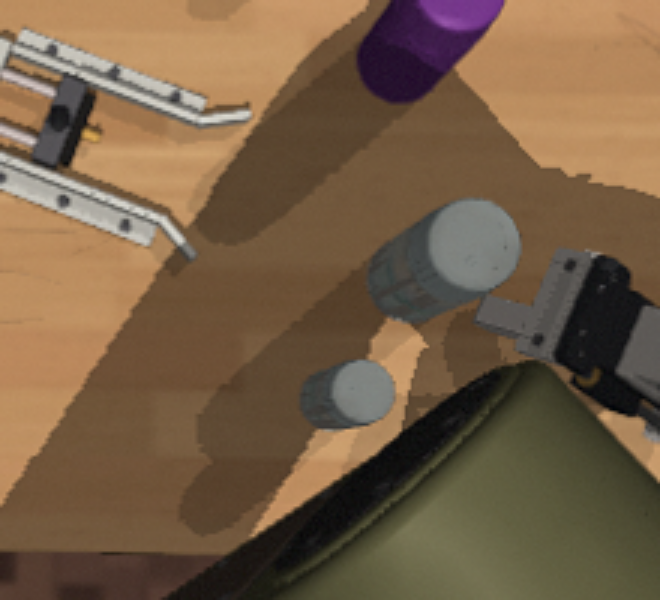

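The top view shows the finger edge at (480,310), lined up behind the foot of the can. The small can at (360,390) is clear. I'll start pushing gently.

Request:
{"op": "servo_tool", "data": {
  "motion": [
    [[0.0016,0.0036,-0.001,0,0,0,1],[0.0033,0.0073,-0.001,0,0,0,1],[0.005,0.011,-0.001,0,0,0,1],[0.0066,0.0146,-0.001,0,0,0,1],[0.0082,0.0182,-0.001,0,0,0,1],[0.01,0.022,-0.001,0,0,0,1],[0.0115,0.0255,-0.001,0,0,0,1],[0.013,0.029,-0.001,0,0,0,1],[0.0148,0.0328,-0.001,0,0,0,1],[0.0165,0.0364,-0.001,0,0,0,1]]
  ]
}}

```text
clock: 6.25
eef_pos: [438.8, -157.1, 12.1]
eef_rot: [-2.409, -0.005, -0.42]
wrist_force: [-1.3, -1.8, 0.1]
finger_gap: 0.5
finger_force: 1.2
```

Request:
{"op": "servo_tool", "data": {
  "motion": [
    [[0.0025,0.0055,0,0,0,0,1],[0.005,0.011,0,0,0,0,1],[0.0075,0.0165,0,0,0,0,1],[0.01,0.022,0,0,0,0,1],[0.0125,0.0275,0,0,0,0,1],[0.015,0.033,0,0,0,0,1],[0.0175,0.0385,0,0,0,0,1],[0.02,0.044,0,0,0,0,1],[0.0225,0.0495,0,0,0,0,1],[0.0247,0.0547,0,0,0,0,1]]
  ]
}}

```text
clock: 7.25
eef_pos: [451.1, -129.5, 12.1]
eef_rot: [-2.409, -0.004, -0.42]
wrist_force: [-1.4, -1.9, 0.3]
finger_gap: 0.3
finger_force: 1.2
```

```bash
python3 - <<'E'
from plan import *
pose([422+12,-193.5+27,12],65.7,42); print('tcp dock',dock(manip.read_state()['eef_pos']))
find(grab('top'))
E
```

```text
t 7.25 tcp [ 451.1 -129.5   12.1] j [-0.74  0.55  1.9   0.79  1.12  0.74] F [-1.45 -1.91  0.3 ]
shift [-0.0343 -0.074  -0.0002] rot [ 0.0007  0.0012 -0.0014] deg 0.4
tcp dock [-166.1    9.9]
cap [ 463.7 -100.9] [50. 50.] 795 dock [-134.9    8.1] zmax 205.3
```

```bash
python3 - <<'E'
from h import *
c=np.load('top.npz'); P=pts(c).reshape(-1,3); P=P[np.isfinite(P[:,0])]
L=P[(np.hypot(P[:,0]-463.7,P[:,1]+100.9)<45)]
def circ(xy):
    A=np.c_[2*xy,np.ones(len(xy))]; s=np.linalg.lstsq(A,(xy**2).sum(1),rcond=None)[0]; return s[:2].round(1),np.sqrt(s[2]+s[:2]@s[:2]).round(1)
for lo,hi in((25,70),(70,120),(120,165)):
    k=L[(L[:,2]>lo)&(L[:,2]<hi)]; print(lo,len(k),circ(k[:,:2]))
t=L[L[:,2]>198]; print(np.linalg.lstsq(np.c_[t[:,:2]-t[:,:2].mean(0),np.ones(len(t))],t[:,2],rcond=None)[0])
f=c['frame'][190:390,290:510,::-1]; cv2.imwrite('pics/t3.png',cv2.resize(f,None,fx=3,fy=3))
E
```

```text
25 182 (array([ 467.3, -108.9]), np.float64(35.0))
70 149 (array([ 464.1, -101.6]), np.float64(28.2))
120 254 (array([ 466.2, -109.6]), np.float64(35.1))
[-2.83510435e-03  4.35459406e-03  2.00542484e+02]
```

View pics/t3.png

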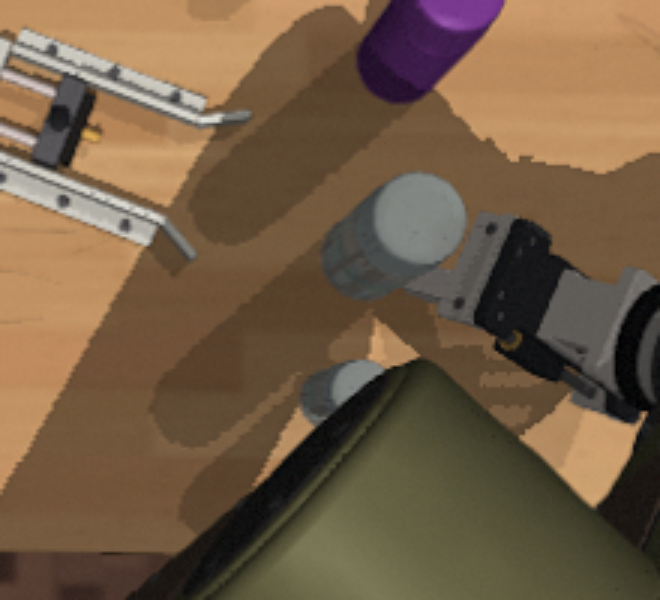

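The can is standing upright: the cap plane is level and the finger meets its foot near (405,285). The body's upper corner may be close to the can, so I'll lean to 47° about the tip and then compare forces.

```bash
python3 - <<'E'
from plan import *
s=manip.read_state(); print(s['moment'],s['wrist_force']); pose(s['eef_pos'],65.7,47)
E
```

```text
[-0.42097055  0.32154513 -0.00350843] [-0.45003352 -1.08850486  0.25995451]
t 7.3 tcp [ 451.2 -129.2   12.2] j [-0.74  0.55  1.9   0.79  1.12  0.74] F [-0.45 -1.09  0.26]
shift [0. 0. 0.] rot [ 0.026  -0.0102 -0.0014] deg 5.0
```

Request:
{"op": "servo_tool", "data": {
  "motion": [
    [[0,0,0,0.009,-0.0035,-0.0005,1],[0,0,0,0.018,-0.007,-0.001,1],[0,0,0,0.026,-0.0102,-0.0014,1],[0,0,0,0.026,-0.0102,-0.0014,1]]
  ]
}}

```text
clock: 7.7
eef_pos: [450.7, -129.9, 11.6]
eef_rot: [-2.319, 0.001, -0.425]
wrist_force: [0.2, -0.2, 1.0]
finger_gap: 0.3
finger_force: 0.0
```

Request:
{"op": "servo_tool", "data": {
  "motion": [
    [[0.0025,0.0055,0,0,0,0,1],[0.005,0.011,0,0,0,0,1],[0.0075,0.0165,0,0,0,0,1],[0.01,0.022,0,0,0,0,1],[0.0125,0.0275,0,0,0,0,1],[0.015,0.033,0,0,0,0,1],[0.0175,0.0385,0,0,0,0,1],[0.02,0.044,0,0,0,0,1],[0.0225,0.0495,0,0,0,0,1],[0.0247,0.0547,0,0,0,0,1]]
  ]
}}

```text
clock: 8.7
eef_pos: [463.5, -102.1, 12.1]
eef_rot: [-2.321, -0.0, -0.424]
wrist_force: [-0.6, -1.9, -1.3]
finger_gap: 0.4
finger_force: 0.8
```

```bash
python3 - <<'E'
from plan import *
s=manip.read_state(); print(s['moment'],s['wrist_force']); pose(s['eef_pos'],69.6,47); print('tcp dock',dock(manip.read_state()['eef_pos']))
find(grab('top'))
E
```

```text
[-0.57617002  0.41215017  0.04957671] [-0.59309454 -1.92113837 -1.32618277]
t 8.7 tcp [ 463.5 -102.1   12.1] j [-0.71  0.58  1.9   0.88  1.15  0.7 ] F [-0.59 -1.92 -1.33]
shift [0. 0. 0.] rot [0.     0.     0.0218] deg 3.9
tcp dock [-136.2    7.9]
cap [476.7 -74.8] [51. 50.] 793 dock [-106.    5.] zmax 205.3
```

Request:
{"op": "servo_tool", "data": {
  "motion": [
    [[0.0025,0.0055,0,0,0,0,1],[0.005,0.011,0,0,0,0,1],[0.0075,0.0165,0,0,0,0,1],[0.01,0.022,0,0,0,0,1],[0.0125,0.0275,0,0,0,0,1],[0.015,0.033,0,0,0,0,1],[0.0175,0.0385,0,0,0,0,1],[0.02,0.044,0,0,0,0,1],[0.0225,0.0495,0,0,0,0,1],[0.0247,0.0547,0,0,0,0,1]]
  ]
}}

```text
clock: 9.75
eef_pos: [475.8, -74.8, 12.1]
eef_rot: [-2.321, -0.0, -0.424]
wrist_force: [-0.5, -2.3, -0.7]
finger_gap: 0.5
finger_force: 1.0
```

```bash
python3 - <<'E'
from plan import *
s=manip.read_state(); print(s['moment'],s['wrist_force']); pose(s['eef_pos'],70.6,47); print('tcp dock',dock(manip.read_state()['eef_pos']))
find(grab('top'))
E
```

```text
[-0.60639997  0.41484365  0.05774055] [-0.47082014 -2.34860008 -0.6914176 ]
t 9.75 tcp [475.8 -74.8  12.1] j [-0.65  0.57  1.92  0.92  1.11  0.72] F [-0.47 -2.35 -0.69]
shift [0. 0. 0.] rot [0.     0.     0.0273] deg 4.9
tcp dock [-106.2    5.8]
cap [490.1 -47.6] [50. 52.] 801 dock [-75.7   1.9] zmax 206.4
```

Request:
{"op": "servo_tool", "data": {
  "motion": [
    [[-0.002,-0.006,0,0,0,0,1],[0.002,-0.007,0,0,0,0.01,1],[0.0058,-0.0085,0,0,0,0.02,1],[0.0058,-0.0085,0,0,0,0.0273,1],[0.0078,-0.003,0,0,0,0.0273,1],[0.0098,0.003,0,0,0,0.0273,1],[0.0118,0.0085,0,0,0,0.0273,1],[0.0138,0.0142,0,0,0,0.0273,1],[0.0158,0.02,0,0,0,0.0273,1],[0.0178,0.0255,0,0,0,0.0273,1]]
  ]
}}

```text
clock: 10.8
eef_pos: [484.6, -61.9, 12.1]
eef_rot: [-2.321, 0.0, -0.339]
wrist_force: [-1.0, -2.1, -1.1]
finger_gap: 0.3
finger_force: 0.8
```

Request:
{"op": "servo_tool", "data": {
  "motion": [
    [[0.002,0.0057,0,0,0,0,1],[0.004,0.0113,0,0,0,0,1],[0.006,0.017,0,0,0,0,1],[0.008,0.0226,0,0,0,0,1],[0.01,0.0283,0,0,0,0,1],[0.012,0.034,0,0,0,0,1],[0.014,0.0396,0,0,0,0,1],[0.016,0.0453,0,0,0,0,1],[0.018,0.051,0,0,0,0,1],[0.02,0.0566,0,0,0,0,1]]
  ]
}}

```text
clock: 11.8
eef_pos: [494.7, -33.7, 12.1]
eef_rot: [-2.321, -0.0, -0.339]
wrist_force: [-0.4, -1.8, -0.9]
finger_gap: 0.4
finger_force: 0.8
```

```bash
python3 - <<'E'
from plan import *
s=manip.read_state(); print(s['moment'],s['wrist_force']); pose(s['eef_pos'],69.6,47); print('tcp dock',dock(manip.read_state()['eef_pos']))
c=grab('top'); find(c)
f=c['frame'][190:390,250:510,::-1]; cv2.imwrite('pics/t4.png',cv2.resize(f,None,fx=3,fy=3))
E
```

```text
[-0.65969329  0.35758151 -0.02416063] [-0.41754105 -1.7990456  -0.88901463]
t 11.8 tcp [494.7 -33.7  12.1] j [-0.55  0.59  1.88  0.92  1.11  0.74] F [-0.42 -1.8  -0.89]
shift [0. 0. 0.] rot [ 0.      0.     -0.0055] deg 1.0
tcp dock [-61.2   2.4]
cap [504.9  -4.7] [50. 52.] 799 dock [-30.4   3. ] zmax 205.0
```

View pics/t4.png

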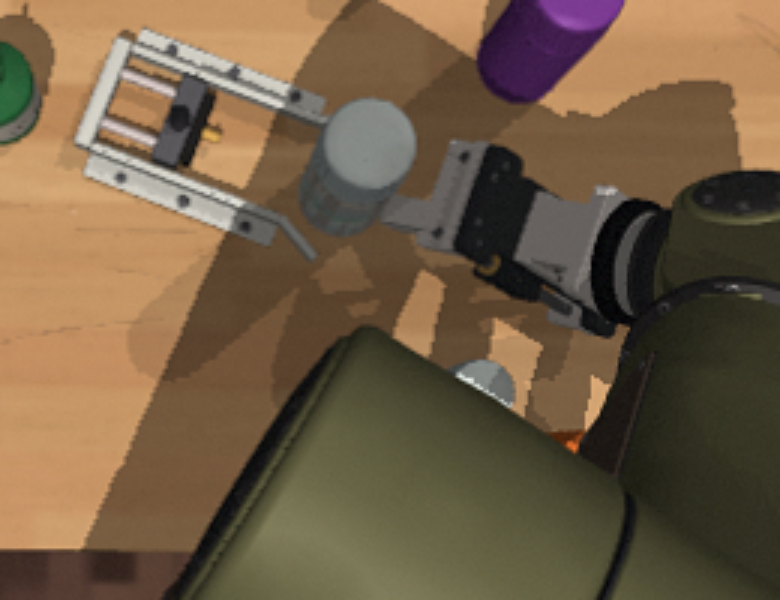

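The can's cap is at (372,145), between the lead-ins. The small and orange cans are undisturbed, and the forearm is passing above them. I'll continue with a slight heading correction.

Request:
{"op": "servo_tool", "data": {
  "motion": [
    [[0.0023,0.0055,0,0,0,-0.0055,1],[0.0046,0.011,0,0,0,-0.011,1],[0.0069,0.0166,0,0,0,-0.0167,1],[0.0092,0.0222,0,0,0,-0.0167,1],[0.0115,0.0277,0,0,0,-0.0167,1],[0.0137,0.0333,0,0,0,-0.0167,1],[0.016,0.0388,0,0,0,-0.0167,1],[0.0183,0.0444,0,0,0,-0.0167,1],[0.0206,0.05,0,0,0,-0.0167,1],[0.0229,0.0555,0,0,0,-0.0167,1]]
  ]
}}

```text
clock: 12.85
eef_pos: [506.2, -6.0, 12.1]
eef_rot: [-2.321, -0.0, -0.391]
wrist_force: [-1.1, -2.8, 0.5]
finger_gap: 0.4
finger_force: 1.5
```

```bash
python3 - <<'E'
from plan import *
s=manip.read_state(); pose(s['eef_pos'],69.6,47); print('tcp dock',dock(manip.read_state()['eef_pos']))
c=grab('top'); find(c)
E
```

```text
t 12.85 tcp [506.2  -6.   12.1] j [-0.49  0.57  1.92  1.    1.05  0.77] F [-1.11 -2.76  0.5 ]
shift [0. 0. 0.] rot [0.     0.     0.0112] deg 2.0
tcp dock [-31.2   1.3]
cap [517.4  22.8] [50. 50.] 774 dock [-0.3  0.8] zmax 206.7
```

Request:
{"op": "servo_tool", "data": {
  "motion": [
    [[0.0017,0.0047,0,0,0,0.004,1],[0.0035,0.0094,0,0,0,0.008,1],[0.0052,0.014,0,0,0,0.0112,1],[0.007,0.0188,0,0,0,0.0112,1],[0.0087,0.0235,0,0,0,0.0112,1],[0.0104,0.0281,0,0,0,0.0112,1],[0.0122,0.0328,0,0,0,0.0112,1],[0.0139,0.0375,0,0,0,0.0112,1],[0.0157,0.0422,0,0,0,0.0112,1],[0.0174,0.0469,0,0,0,0.0112,1]]
  ]
}}

```text
clock: 13.9
eef_pos: [514.8, 17.5, 12.1]
eef_rot: [-2.321, -0.0, -0.356]
wrist_force: [-1.1, -3.5, 0.7]
finger_gap: 0.6
finger_force: 1.6
```

```bash
cat > chk.py <<'E'
from plan import *
s=manip.read_state(); pose(s['eef_pos'],69.6,47); print('tcp dock',dock(s['eef_pos']),'F dock',dock(s['wrist_force'][:2]+o_),'M',s['moment'].round(2))
c=grab('top'); find(c)
E
python3 chk.py
```

```text
t 13.9 tcp [514.8  17.5  12.1] j [-0.44  0.58  1.9   1.    1.04  0.78] F [-1.08 -3.5   0.68]
shift [0. 0. 0.] rot [ 0.  0. -0.] deg 0.0
tcp dock [-6.2  1.4] F dock [-3.7 -0.2] M [-0.49  0.37 -0.04]
cap [525.2  46.6] [51. 50.] 771 dock [24.7  1.8] zmax 205.6
```

Request:
{"op": "servo_tool", "data": {
  "motion": [
    [[0.0007,0.0019,0,0,0,0,1],[0.0014,0.0037,0,0,0,0,1],[0.0021,0.0056,0,0,0,0,1],[0.0028,0.0075,0,0,0,0,1],[0.0035,0.0094,0,0,0,0,1],[0.0042,0.0112,0,0,0,0,1],[0.0049,0.0131,0,0,0,0,1],[0.0056,0.015,0,0,0,0,1],[0.0063,0.0169,0,0,0,0,1],[0.007,0.0187,0,0,0,0,1]]
  ]
}}

```text
clock: 14.95
eef_pos: [518.3, 26.7, 12.1]
eef_rot: [-2.321, -0.0, -0.356]
wrist_force: [-2.6, -3.0, 1.8]
finger_gap: 0.4
finger_force: 1.7
```

Request:
{"op": "servo_tool", "data": {
  "motion": [
    [[0.0004,0.0009,0,0,0,0,1],[0.0007,0.0019,0,0,0,0,1],[0.001,0.0028,0,0,0,0,1],[0.0014,0.0037,0,0,0,0,1],[0.0017,0.0047,0,0,0,0,1],[0.0021,0.0056,0,0,0,0,1],[0.0024,0.0066,0,0,0,0,1],[0.0028,0.0075,0,0,0,0,1]]
  ]
}}

```text
clock: 15.75
eef_pos: [519.7, 30.4, 12.1]
eef_rot: [-2.321, -0.0, -0.356]
wrist_force: [-0.8, -2.8, 1.0]
finger_gap: 0.5
finger_force: 1.8
```

```bash
python3 chk.py
```

```text
t 15.75 tcp [519.7  30.4  12.1] j [-0.41  0.58  1.9   1.02  1.03  0.8 ] F [-0.78 -2.85  1.04]
shift [0. 0. 0.] rot [ 0.  0. -0.] deg 0.0
tcp dock [7.6 1.4] F dock [-2.9 -0.3] M [-0.5   0.37  0.02]
cap [530.1  59.5] [51. 51.] 773 dock [38.5  1.7] zmax 205.3
```

Request:
{"op": "servo_tool", "data": {
  "motion": [
    [[0.0003,0.0008,0,0,0,0,1],[0.0006,0.0015,0,0,0,0,1],[0.0008,0.0023,0,0,0,0,1],[0.0011,0.003,0,0,0,0,1],[0.0014,0.0038,0,0,0,0,1],[0.0017,0.0045,0,0,0,0,1],[0.002,0.0053,0,0,0,0,1],[0.0022,0.006,0,0,0,0,1],[0.0025,0.0068,0,0,0,0,1],[0.0028,0.0075,0,0,0,0,1]]
  ]
}}

```text
clock: 16.8
eef_pos: [521.1, 34.1, 12.1]
eef_rot: [-2.321, -0.0, -0.356]
wrist_force: [-0.6, -4.0, 2.0]
finger_gap: 0.5
finger_force: 1.9
```

Request:
{"op": "servo_tool", "data": {
  "motion": [
    [[0.0003,0.0008,0,0,0,0,1],[0.0006,0.0015,0,0,0,0,1],[0.0008,0.0023,0,0,0,0,1],[0.0011,0.003,0,0,0,0,1]]
  ]
}}

```text
clock: 17.2
eef_pos: [521.7, 35.3, 12.1]
eef_rot: [-2.322, -0.0, -0.356]
wrist_force: [-2.6, -7.2, 2.4]
finger_gap: 0.6
finger_force: 4.0
```

```bash
python3 chk.py; sleep 0; python3 - <<'E'
from plan import *
F=[]
for i in range(3):
    manip.camera('wrist'); F.append(manip.read_state()['wrist_force'].round(2))
print(F)
E
```

```text
t 17.2 tcp [521.7  35.3  12.1] j [-0.4   0.58  1.9   1.03  1.02  0.8 ] F [-2.65 -7.21  2.43]
shift [0. 0. 0.] rot [0.0002 0.0001 0.0001] deg 0.0
tcp dock [13.   1.2] F dock [-7.7 -0. ] M [-0.8  0.5  0.1]
cap [532.1  63.8] [50. 50.] 764 dock [43.3  1.4] zmax 206.2
[array([-1.85, -6.35,  3.14]), array([-3.68, -5.96,  3.28]), array([-2.48, -6.97,  3.01])]
```

Request:
{"op": "servo_tool", "data": {
  "motion": [
    [[0.0002,0.0005,0,0,0,0,1],[0.0004,0.001,0,0,0,0,1],[0.0006,0.0015,0,0,0,0,1],[0.0008,0.002,0,0,0,0,1],[0.0008,0.002,0,0,0,0,1]]
  ]
}}

```text
clock: 17.9
eef_pos: [522.1, 36.2, 12.1]
eef_rot: [-2.322, -0.0, -0.356]
wrist_force: [-3.2, -8.6, 4.0]
finger_gap: 0.4
finger_force: 4.7
```

```bash
python3 - <<'E'
from plan import *
F=[]
for i in range(5):
    manip.camera('wrist'); s=manip.read_state(); F.append([*dock(s['wrist_force'][:2]+o_),s['wrist_force'][2]])
print(np.round(F,1),np.mean(F,0),dock(s['eef_pos']))
find(grab('top'))
E
```

```text
[[-9.8  0.7  4.5]
 [-8.8  0.7  3.5]
 [-9.1  0.2  3.2]
 [-9.2  0.4  2.9]
 [-8.7 -0.5  2.4]] [-9.12        0.3         3.31656273] [13.9  1.1]
cap [532.5  65.4] [50. 50.] 766 dock [44.9  1.5] zmax 205.7
```

Request:
{"op": "servo_tool", "data": {
  "motion": [
    [[0.0002,0.0004,0,0,0,0,1],[0.0003,0.0008,0,0,0,0,1],[0.0003,0.0008,0,0,0,0,1],[0.0003,0.0008,0,0,0,0,1],[0.0003,0.0008,0,0,0,0,1],[0.0003,0.0008,0,0,0,0,1]]
  ]
}}

```text
clock: 18.8
eef_pos: [522.3, 36.5, 12.1]
eef_rot: [-2.322, -0.001, -0.356]
wrist_force: [-3.7, -9.2, 4.1]
finger_gap: 0.4
finger_force: 5.2
```

Request:
{"op": "servo_tool", "data": {
  "motion": [
    [[-0.0003,-0.0008,0,0,0,0,1],[-0.0006,-0.0017,0,0,0,0,1],[-0.001,-0.0026,0,0,0,0,1],[-0.0013,-0.0035,0,0,0,0,1],[-0.0016,-0.0044,0,0,0,0,1],[-0.002,-0.0053,0,0,0,0,1],[-0.0025,-0.0068,0,0,0,0,1],[-0.0035,-0.0094,0,0,0,0,1],[-0.005,-0.0135,0,0,0,0,1],[-0.007,-0.0187,0,0,0,0,1]]
  ]
}}

```text
clock: 19.8
eef_pos: [518.6, 27.5, 12.1]
eef_rot: [-2.321, -0.0, -0.356]
wrist_force: [-0.1, -0.4, -0.3]
finger_gap: 0.4
finger_force: 0.0
```

```bash
python3 chk.py; python3 - <<'E'
from h import *
c=np.load('top.npz'); f=c['frame'][180:300,230:390,::-1]; cv2.imwrite('pics/t5.png',cv2.resize(f,None,fx=5,fy=5,interpolation=cv2.INTER_CUBIC))
E
```

```text
t 19.8 tcp [518.6  27.5  12.1] j [-0.41  0.58  1.9   1.02  1.03  0.79] F [-0.09 -0.41 -0.27]
shift [0. 0. 0.] rot [ 0.      0.     -0.0001] deg 0.0
tcp dock [4.6 1.4] F dock [-0.4 -0.1] M [-0.21  0.25 -0.03]
cap [531.9  63.8] [51. 50.] 765 dock [43.2  1.6] zmax 205.7
```

View pics/t5.png

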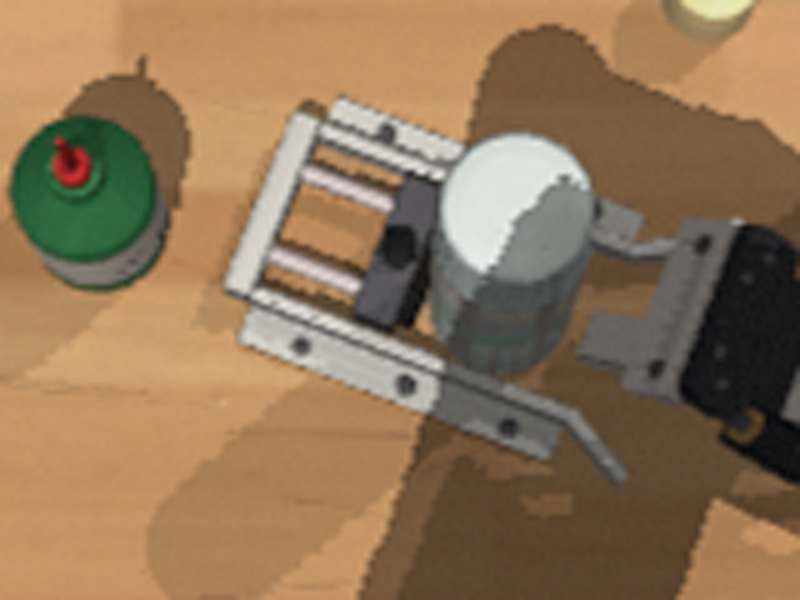

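The can is upright against the bumper, with its cap at (515,205). The fingertip at (600,340) is clear and the oil bottle is undisturbed. I'll back off a little more and hand in.

Request:
{"op": "servo_tool", "data": {
  "motion": [
    [[-0.003,-0.008,0,0,0,0,1],[-0.007,-0.018,0,0,0,0,1],[-0.011,-0.03,0,0,0,0,1],[-0.015,-0.04,0,0,0,0,1],[-0.018,-0.047,0,0,0,0,1],[-0.018,-0.047,0,0,0,0,1],[-0.018,-0.047,0,0,0,0,1]]
  ]
}}

```text
clock: 20.55
eef_pos: [509.7, 4.1, 12.1]
eef_rot: [-2.321, -0.0, -0.356]
wrist_force: [-0.3, 0.5, 0.3]
finger_gap: 0.2
finger_force: 0.0
```

```bash
python3 chk.py && python3 -c "
from cell import manip
print(manip.sign_off())"
```

```text
t 20.55 tcp [509.7   4.1  12.1] j [-0.47  0.58  1.9   0.99  1.06  0.77] F [-0.32  0.48  0.26]
shift [0. 0. 0.] rot [0. 0. 0.] deg 0.0
tcp dock [-20.5   1.6] F dock [0.3 0.5] M [-0.34  0.31 -0.01]
cap [531.6  63.8] [50. 50.] 768 dock [43.1  1.8] zmax 205.7
the job is handed in; nothing more can be done
None
```

I handed the job in at about 20.6 s: the spray can stands in the dock against the bumper, pushed in with an estimated 8 N (wrist force about 10 N, including bench friction), the arm is clear of it, and the pin should be flush, though I judged that from the can's position rather than reading the pin.

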